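# Line up the seasonings by height

## Robot

A 7-joint arm with a two-finger parallel gripper is mounted at the origin on a cart in front of the work surface, level with it; the furniture and walls round the work are solid. World frame = base frame: x ahead of the robot, y to its left, z up, the work surface at z = 0. Lengths are in m, angles in rad, forces in N, time in s.
With the tool pointing down it reaches from about 0.4 to 0.875 m from the base axis. Payload 19.3 kg.
Tool frame: the origin (TCP) lies at the very end of the fingers, on their centre line; the grasp point (between the pads) lies 19 mm behind it; z points along the fingers, y is the line along which they close (so a half turn about z gives the same grasp; the last joint's range is limited). The gripper opens to 85 mm and grips with 20 to 120 N. Pads are 22 mm wide; open, the fingers measure 114 mm over their backs; the gripper's body (76 mm by 85 mm) begins 54 mm behind the grasp point. The pads swing forward as they close: fully open they stand 13 mm farther back than shut.
Start: joints at [1.147, 0.521, -0.036, 1.599, 0.021, 1.021, -0.113], TCP at [0.217, -0.586, 0.198] pointing down, gripper open.
Joint ranges: [-2.91, 2.91], [-0.3, 2.13], [-1.5, 1.42], [0.17, 2.43], [-1.26, 4.41], [0.16, 1.93], [-2.52, 2.52]. Speed limits (rad/s): [1.89, 1.89, 2.39, 2.39, 3.01, 3.01, 3.01].

## Interface

Orientations are given as [roll, pitch, yaw] about the fixed x, y, z axes, in that order (R = Rz(yaw) Ry(pitch) Rx(roll)).
In Python, from workcell import bot gives the robot as it stands.
- The arm moves only by the shell command python3 -m crank 'ROWS' [FORCE]. ROWS is a JSON object of lists of equal length, an entry for each row: "travel": the shift along the world's x, y, z in cm, a list of three; "turn": the turn, a rotation vector about the world's x, y, z in degrees, a list of three; "gripper": the closure, from 0 (fully open) to 1 (shut). A call has exactly 5 rows; each row is the pose to reach, as a shift and turn from the pose commanded when the call began; what a row does not reach only later rows make up. A row lasts 1/10 s, in which the tool goes at most 50 mm and 8.59 degrees, less where a joint would pass 70% of its speed; a pose out of reach is approached as far as the arm can. A call with a gripper value outside its range is refused whole. The fingers move at their own pace and stop on an object; FORCE is the grip in N (left out, the last holds). Time passes only in rows, so rows that repeat a pose let the fingers close, or fill a call up. It gives the time, the measured TCP pose, the force, the opening and the grip force at its end, in the units of the state.
- bot.observe(): the state, without advancing time (a new reading comes with each control period).
- bot.grab_frame(name): name is "scene" or "side" or "wrist"; returns a dict with "pixels" (420x560x3 uint8, red, green, blue), "fx", "fy", "cx", "cy" (pixels), "dist" ([k1, k2, p1, p2, k3] as OpenCV has them; the pictures are not rectified), "extrinsics" (4x4, takes a point from world to camera coordinates). Camera axes: x right, y down, z forward; pixel columns grow to the right and rows downward; lengths in m; the calibration is good to about 2 mm. A picture is of the moment at which its call begins. There is no depth.
- bot.job_done(): hands the job in; it is judged then, once.
The state is a dict: "clock": time; "qpos": joint angles; "qd": joint speeds; "joint_efforts": joint torques, N m; "position": TCP position; "tool_rot": TCP orientation; "force": force on the tool from outside, world axes, zero at the start; "moment": the same for the moment, N m; "grip_width": finger opening in m; "finger_force": force on a finger pad.
Only numpy, scipy, OpenCV 4.12 (cv2) and the standard library are available. Lean on these libraries where they do the work, as an engineer would, in place of code of your own. Each camera call takes 0.05 s, during which the arm holds its last target. There are 200 camera calls.

## Task

Tidy the pepper mill, the spice jar, the wooden egg cup and the brass weight that stand in front of the serving board on to the board in order of height: each one standing upright in the middle of its own cork pad, the tallest on the pad next to the honey jar, then on down to the lowest on the pad next to the tin. The honey jar and the tin stand off the two ends of the board and have to stay where they are.

Things in the scene. Friction and masses are not known exactly. Their poses are not given: they have to be found in the camera images.
- pepper_mill: dark turned-wood pepper mill, the tallest: 170 mm high, 58 mm across the foot, with a round head 48 mm across whose middle is 140 mm above the foot (grip it there or 5 mm lower). Not the other mill, far back on the right. Origin at the centre of its underside, z up along its axis. Stands upright and loose at the start, on the worktop, nearer the robot than the board.
- spice_jar: slim round glass spice jar with a dark cap and a paper label: 105 mm high, 41 mm across all the way up; grip it anywhere. Not the two jars far back on the right. Origin at the centre of its underside, z up along its axis. Stands upright and loose at the start, on the worktop, nearer the robot than the board.
- egg_cup: small turned wooden egg cup: 56 mm high, 47 mm across the rim of its bowl (the top 20 mm, hollow), narrower in the stem, foot about 40 mm across; grip it from outside across the bowl, about 40 mm above the foot. Origin at the centre of its underside, z up along its axis. Stands upright and loose at the start, on the worktop, nearer the robot than the board.
- brass_weight: round brass bell weight with a small knob, the lowest: 34 mm high, 40 mm across; it can be gripped across its body, about 12 to 24 mm above the foot. Origin at the centre of its underside, z up along its axis. Stands upright and loose at the start, on the worktop, nearer the robot than the board.
- cork_pad_1: round cork pad, 68 mm across, 3 mm thick, no. 1 of 4 counted from the robot's left (+y). Fixed on a pale oak board with dark ends (425 x 112 mm, 12 mm thick, lying across in front of the robot, turned up to 0.2 rad); the pads form a straight row along it, 95 mm apart. Origin at the centre of its underside, z up, y along the row to the left; its top is 15 mm above the worktop
- cork_pad_2: round cork pad, 68 mm across, 3 mm thick, no. 2 of 4 counted from the robot's left (+y). Fixed on a pale oak board with dark ends (425 x 112 mm, 12 mm thick, lying across in front of the robot, turned up to 0.2 rad); the pads form a straight row along it, 95 mm apart. Origin at the centre of its underside, z up, y along the row to the left; its top is 15 mm above the worktop
- cork_pad_3: round cork pad, 68 mm across, 3 mm thick, no. 3 of 4 counted from the robot's left (+y). Fixed on a pale oak board with dark ends (425 x 112 mm, 12 mm thick, lying across in front of the robot, turned up to 0.2 rad); the pads form a straight row along it, 95 mm apart. Origin at the centre of its underside, z up, y along the row to the left; its top is 15 mm above the worktop
- cork_pad_4: round cork pad, 68 mm across, 3 mm thick, no. 4 of 4 counted from the robot's left (+y). Fixed on a pale oak board with dark ends (425 x 112 mm, 12 mm thick, lying across in front of the robot, turned up to 0.2 rad); the pads form a straight row along it, 95 mm apart. Origin at the centre of its underside, z up, y along the row to the left; its top is 15 mm above the worktop
- honey_jar: glass jar of honey with a silver-grey lid, 72 mm across, 112 mm high, standing on the worktop about 0.1 m beyond the last pad at one end of the board, at either end; marks the end for the tallest thing. To be left alone. Origin at the centre of its underside
- tin: short closed food tin, 76 mm across, 58 mm high, standing on the worktop about 0.1 m beyond the last pad at the other end of the board; marks the end for the lowest thing. To be left alone. Origin at the centre of its underside
There are look-alikes about, which are no part of the job. Leave any black, green or pink look-alike of the brass_weight alone.

How it is judged:
At the end, for the whole second after the job is handed in: From the honey jar's end of the board to the tin's: pepper mill, spice jar, egg cup, brass weight, one on each pad, each within 15 mm of the pad's centre, standing on it, upright within 0.12 rad, and at rest (angle between each of pepper_mill, spice_jar, egg_cup, brass_weight's own z axis and vertical below 0.12 rad and height (world z) of pepper_mill between 0.01 and 0.022 m and linear speed of each of pepper_mill, spice_jar, egg_cup, brass_weight below 0.02 m/s and angular speed of each of pepper_mill, spice_jar, egg_cup, brass_weight below 0.2 rad/s and height (world z) of spice_jar between 0.01 and 0.022 m and height (world z) of egg_cup between 0.01 and 0.022 m and height (world z) of brass_weight between 0.01 and 0.022 m and ((horizontal distance between honey_jar and cork_pad_1 below 0.2 m and horizontal distance between pepper_mill and cork_pad_1 below 0.015 m and horizontal distance between spice_jar and cork_pad_2 below 0.015 m and horizontal distance between egg_cup and cork_pad_3 below 0.015 m and horizontal distance between brass_weight and cork_pad_4 below 0.015 m) or (horizontal distance between honey_jar and cork_pad_4 below 0.2 m and horizontal distance between pepper_mill and cork_pad_4 below 0.015 m and horizontal distance between spice_jar and cork_pad_3 below 0.015 m and horizontal distance between egg_cup and cork_pad_2 below 0.015 m and horizontal distance between brass_weight and cork_pad_1 below 0.015 m))); the robot touches nothing.
It fails at once if the honey jar is shifted by more than 20 mm or tipped (distance of honey_jar from where it was at the start of the episode above 0.02 m or angle between honey_jar's own z axis and vertical above 0.3 rad).
It fails at once if the tin is shifted by more than 20 mm or tipped (distance of tin from where it was at the start of the episode above 0.02 m or angle between tin's own z axis and vertical above 0.3 rad).
It also fails if it takes over 96 s, if anything falls off the work surface, if the arm or the gripper's body presses on something with over 40 N, if the wrist force passes 120 N, or if a joint passes its speed limit or range.

## Working session

There is one attempt and no reset: what is moved stays moved. The work goes in short steps, Python scripts to look and compute and a shell command to move; the robot and the scene stay as the last step left them, time stands still between calls to the robot, and variables do not carry over. Pictures are saved under pics/ and viewed, at most 14 in all, crops included, and the job is handed in when it is done.

```bash
ls; mkdir -p pics
python3 - <<'E'
from workcell import bot
import cv2,numpy as np
s=bot.observe(); print({k:np.round(s[k],3).tolist() for k in ("clock","position","tool_rot","force","grip_width")})
for n in ("scene","side"):
    f=bot.grab_frame(n); cv2.imwrite(f"pics/{n}0.png",f["pixels"][:,:,::-1])
    np.savez(f"{n}0.npz",**f); E=np.array(f["extrinsics"]); print(n,f["fx"],f["cx"],f["cy"],f["dist"],np.round(-E[:3,:3].T@E[:3,3],3),np.round(E[2,:3],2))
E
```

```text
pics
{'clock': 0.0, 'position': [0.216, -0.586, 0.197], 'tool_rot': [-3.14, 0.0, 0.354], 'force': [-0.028, -0.504, 0.176], 'grip_width': 0.085}
scene 498.3138532312805 277.9972604202025 214.73623521539284 [-0.12904299  0.          0.          0.          0.        ] [-0.185  0.552  0.793] [ 0.59 -0.49 -0.65]
side 530.7114201508982 275.99029650568656 209.68275352310403 [0.02542909 0.         0.         0.         0.        ] [-0.313 -1.274  0.659] [ 0.5   0.78 -0.37]
```

View pics/scene0.png

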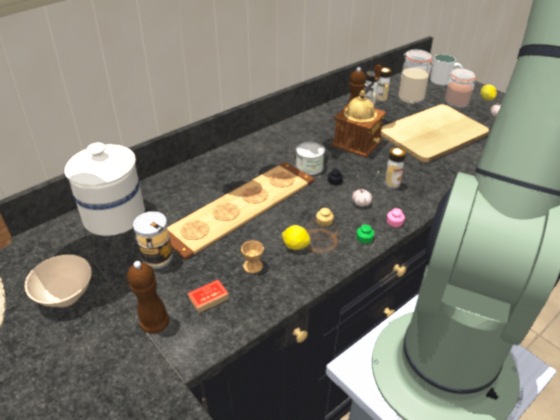

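View pics/side0.png

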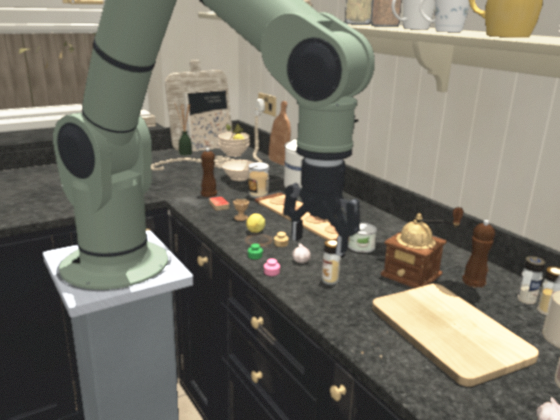

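```bash
cat > h.py <<'E'
import numpy as np,cv2
def load(n): 
    d=np.load(n+".npz"); return {k:d[k] for k in d}
def ray(f,uv):
    K=np.array([[f["fx"],0,f["cx"]],[0,f["fy"],f["cy"]],[0,0,1.]]);E=np.array(f["extrinsics"])
    p=cv2.undistortPoints(np.array([[uv]],float),K,np.array(f["dist"]))[0,0]
    R=E[:3,:3]; return -R.T@E[:3,3], R.T@np.array([p[0],p[1],1])
def onz(f,uv,z):
    c,d=ray(f,uv); return c+d*(z-c[2])/d[2]
def proj(f,P):
    K=np.array([[f["fx"],0,f["cx"]],[0,f["fy"],f["cy"]],[0,0,1.]]);E=np.array(f["extrinsics"])
    return cv2.projectPoints(np.array(P,float).reshape(-1,1,3),cv2.Rodrigues(E[:3,:3])[0],E[:3,3],K,np.array(f["dist"]))[0][:,0]
E
python3 - <<'E'
from h import *
f=load("scene0"); g=load("side0")
a=f["pixels"][140:340,120:420,::-1]; cv2.imwrite("pics/c1.png",cv2.resize(a,None,fx=2.6,fy=2.6,interpolation=cv2.INTER_CUBIC))
b=g["pixels"][130:300,180:400,::-1]; cv2.imwrite("pics/c2.png",cv2.resize(b,None,fx=3.5,fy=3.5,interpolation=cv2.INTER_CUBIC))
E
```

```text
(no output)
```

View pics/c1.png

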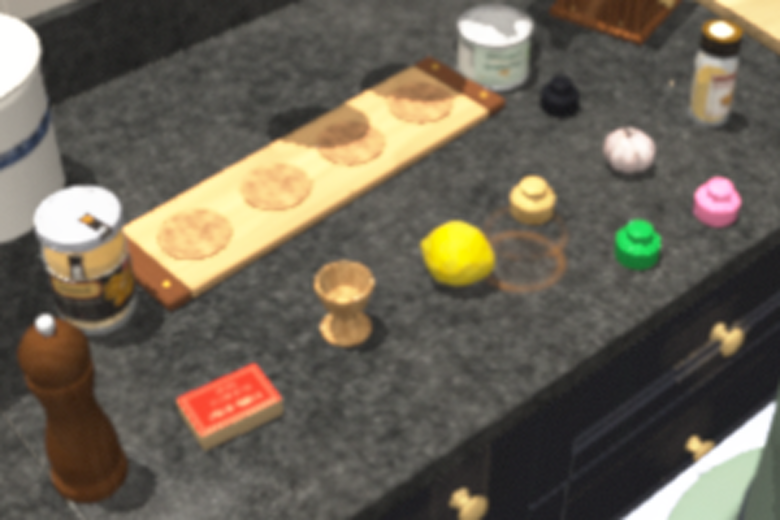

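View pics/c2.png

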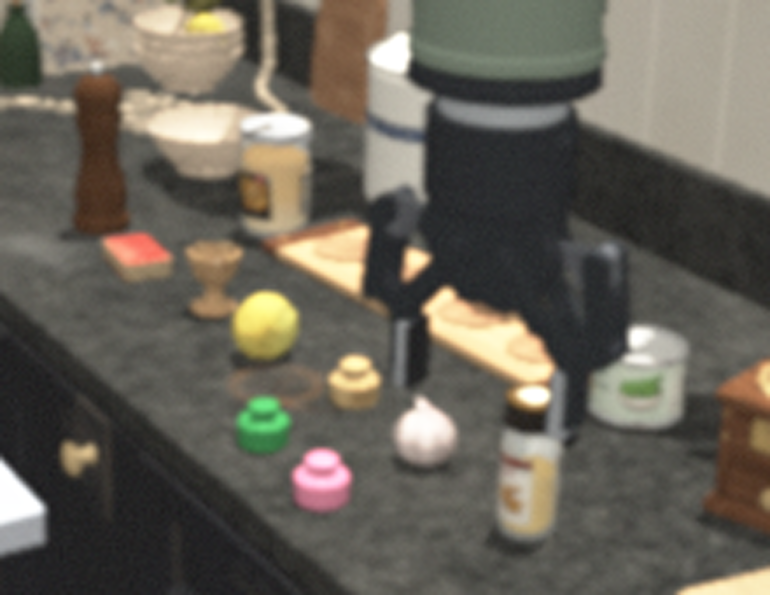

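Run:
```python
from h import *
f=load("scene0"); g=load("side0")
S=lambda u,v:(120+u/2.6-.3,140+v/2.6-.3); D=lambda u,v:(180+u/3.5-.35,130+v/3.5-.35)
for i,p in enumerate([(195,234),(277,187),(350,142),(420,100)]): print("pad",i+1,np.round(onz(f,S(*p),.015),3))
for i,p in enumerate([(128,232),(178,302),(430,60),(503,101)]): print("corner",np.round(onz(f,S(*p),.012),3))
def tri(n,a,b):
    c1,d1=ray(f,S(*a));c2,d2=ray(g,D(*b)); d1/=np.linalg.norm(d1);d2/=np.linalg.norm(d2)
    t=np.linalg.lstsq(np.c_[d1,-d2],c2-c1,rcond=None)[0];p,q=c1+t[0]*d1,c2+t[1]*d2
    print(n,np.round((p+q)/2,3),"gap",np.round(np.linalg.norm(p-q),4))
tri("mill knob",(45,324),(97,70)); tri("mill headmid",(54,350),(97,98))
tri("egg rim",(345,285),(213,252)); tri("spice top",(721,32),(527,394)); tri("brass knob",(536,186),(354,363))
tri("honey lid",(78,215),(276,128)); tri("tin top",(495,26),(643,345));tri("lemon",(458,253),(265,326));tri("garlic",(629,152),(425,435))
for n,p,z in [("mill headmid",(54,350),.14),("egg rim",(345,285),.056),("spice top",(721,32),.105),("brass knob",(536,186),.032),("honey lid",(78,215),.112),("matchbox",(229,400),.015),("garlic",(629,152),.018),("green",(640,245),.015),("black",(560,95),.015),("pink",(718,202),.015)]: print(n,"scene",np.round(onz(f,S(*p),z),3))
for n,p,z in [("mill headmid",(97,98),.14),("egg rim",(213,252),.056),("spice top",(527,394),.105),("brass knob",(354,363),.032)]: print(n,"side",np.round(onz(g,D(*p),z),3))
from workcell import bot
w=bot.grab_frame("wrist");np.savez("w0.npz",**w);cv2.imwrite("pics/w0.png",w["pixels"][:,:,::-1]); E=w["extrinsics"]; print(np.round(-E[:3,:3].T@E[:3,3],3),np.round(E[:3,:3],2),w["fx"])
```

```text
pad 1 [0.6   0.152 0.015]
pad 2 [0.606 0.057 0.015]
pad 3 [ 0.616 -0.037  0.015]
pad 4 [ 0.626 -0.134  0.015]
corner [0.644 0.196 0.012]
corner [0.539 0.208 0.012]
corner [ 0.677 -0.191  0.012]
corner [ 0.573 -0.2    0.012]
mill knob [0.436 0.357 0.164] gap 0.0024
mill headmid [0.435 0.356 0.136] gap 0.0044
egg rim [0.431 0.11  0.054] gap 0.002
spice top [ 0.431 -0.352  0.105] gap 0.0002
brass knob [ 0.439 -0.116  0.032] gap 0.0014
honey lid [0.585 0.261 0.109] gap 0.0011
tin top [ 0.635 -0.243  0.055] gap 0.0018
lemon [ 0.42  -0.004  0.027] gap 0.0001
garlic [ 0.43  -0.232  0.019] gap 0.0027
mill headmid scene [0.435 0.356 0.14 ]
egg rim scene [0.428 0.112 0.056]
spice top scene [ 0.431 -0.352  0.105]
brass knob scene [ 0.439 -0.115  0.032]
honey lid scene [0.582 0.262 0.112]
matchbox scene [0.418 0.236 0.015]
garlic scene [ 0.429 -0.232  0.018]
green scene [ 0.334 -0.145  0.015]
black scene [ 0.541 -0.25   0.015]
pink scene [ 0.328 -0.244  0.015]
mill headmid side [0.426 0.34  0.14 ]
egg rim side [0.43  0.107 0.056]
spice top side [ 0.431 -0.353  0.105]
brass knob side [ 0.44  -0.115  0.032]
[ 0.282 -0.563  0.374] [[ 0.35 -0.94 -0.  ]
 [-0.9  -0.33  0.28]
 [-0.26 -0.1  -0.96]] 292.1768381677721
```

```bash
python3 -m crank '{"travel":[[2.4,2.6,0],[4.8,5.2,0],[7.2,7.8,0],[9.6,10.4,0],[12,13,0]],"turn":[[0,0,8],[0,0,16],[0,0,24],[0,0,32],[0,0,40]],"gripper":[0,0,0,0,0]}' 40
python3 -m crank '{"travel":[[2,2,0],[4,4,0],[6,6,0],[8,8,0],[9.5,10.4,0]],"turn":[[0,0,8],[0,0,16],[0,0,24],[0,0,29.7],[0,0,29.7]],"gripper":[0,0,0,0,0]}'
python3 - <<'E'
from workcell import bot
import cv2,numpy as np
from h import *
s=bot.observe(); print({k:np.round(s[k],4).tolist() for k in ("clock","position","tool_rot","qpos")})
for n in("wrist","scene"):
  w=bot.grab_frame(n);np.savez(n+"1.npz",**w);cv2.imwrite("pics/%s1.png"%n,w["pixels"][:,:,::-1])
  print(proj(w,[.431,-.352,.105]))
E
```

```text
clock: 0.65
position: [0.3372, -0.4551, 0.1977]
tool_rot: [-3.141, 0.0, 1.058]
force: [0.1, 0.1, -0.3]
grip_width: 0.0855
finger_force: 0.0
clock: 1.15
position: [0.4324, -0.3516, 0.1975]
tool_rot: [3.142, -0.0, 1.574]
force: [0.4, 0.5, 0.7]
grip_width: 0.0851
finger_force: 0.0
{'clock': 1.15, 'position': [0.4324, -0.3516, 0.1975], 'tool_rot': [3.1415, -0.0004, 1.574], 'qpos': [0.8682, 0.4367, -0.3953, 1.7667, 0.1973, 0.9774, 0.3986]}
[[277.40305359 198.27248148]]
[[397.02442742 152.0373085 ]]
```

View pics/wrist1.png

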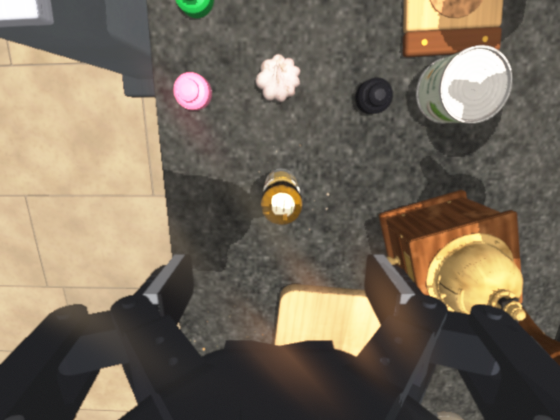

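Run:
```python
from h import *
w=load("wrist1"); print(onz(w,(282,203.5),.105)); print("pad4",proj(w,[.626,-.134,.015]), "tin",proj(w,[.635,-.243,.056]))
```

```text
[ 0.43541446 -0.35714374  0.105     ]
pad4 [[458.30887892 -16.16331588]] tin [[474.91404904  85.56113673]]
```

```bash
python3 -m crank '{"travel":[[0.1,-0.4,-3],[0.1,-0.4,-6],[0.1,-0.4,-9],[0.1,-0.4,-12],[0.1,-0.4,-14.8]],"turn":[[0,0,0],[0,0,0],[0,0,0],[0,0,0],[0,0,0]],"gripper":[0,0,0,0,0]}' 40
python3 -m crank '{"travel":[[0,0,0],[0,0,0],[0,0,0],[0,0,0],[0,0,0]],"turn":[[0,0,0],[0,0,0],[0,0,0],[0,0,0],[0,0,0]],"gripper":[1,1,1,1,1]}' 40
python3 -m crank '{"travel":[[0,0,0],[0,0,0],[0,0,0],[0,0,0],[0,0,0]],"turn":[[0,0,0],[0,0,0],[0,0,0],[0,0,0],[0,0,0]],"gripper":[1,1,1,1,1]}' 40
```

```text
clock: 1.75
position: [0.4318, -0.3567, 0.0484]
tool_rot: [-3.141, -0.0, 1.57]
force: [0.5, -0.9, 0.9]
grip_width: 0.0854
finger_force: 0.0
clock: 2.25
position: [0.4333, -0.3571, 0.0515]
tool_rot: [3.14, 0.002, 1.57]
force: [-0.1, 0.8, 7.2]
grip_width: 0.0391
finger_force: 39.8
clock: 2.75
position: [0.4333, -0.357, 0.0515]
tool_rot: [3.14, 0.002, 1.57]
force: [-0.4, -0.2, 6.9]
grip_width: 0.0395
finger_force: 39.8
```

```bash
python3 -m crank '{"travel":[[0,0,1],[0,0,3],[0,0,6],[0,0,9],[0,0,11]],"turn":[[0,0,0],[0,0,0],[0,0,0],[0,0,0],[0,0,0]],"gripper":[1,1,1,1,1]}' 40
python3 -m crank '{"travel":[[0,3,0],[0,7,0],[0,11,0],[0,15,0],[0,19,0]],"turn":[[0,0,0],[0,0,0],[0,0,0],[0,0,0],[0,0,0]],"gripper":[1,1,1,1,1]}'
python3 -m crank '{"travel":[[2,4,0],[5,8,0],[8,12,0],[11,16,0],[14,20,0]],"turn":[[0,0,0],[0,0,0],[0,0,0],[0,0,0],[0,0,0]],"gripper":[1,1,1,1,1]}'
python3 - <<'E'
from workcell import bot
import cv2,numpy as np
from h import *
s=bot.observe(); print({k:np.round(s[k],4).tolist() for k in ("clock","position","grip_width","force")})
for n in("wrist","scene"):
  w=bot.grab_frame(n);np.savez(n+"2.npz",**w);cv2.imwrite("pics/%s2.png"%n,w["pixels"][:,:,::-1])
w=load("wrist2"); print(proj(w,[[.6,.152,.015],[.606,.057,.015],[.616,-.037,.015],[.626,-.134,.015]]))
E
```

```text
clock: 3.25
position: [0.433, -0.3566, 0.1632]
tool_rot: [3.139, 0.002, 1.57]
force: [0.1, 0.5, -1.7]
grip_width: 0.0393
finger_force: 40.8
clock: 3.75
position: [0.4324, -0.1649, 0.1611]
tool_rot: [3.14, 0.001, 1.57]
force: [-0.1, 0.8, -1.9]
grip_width: 0.0392
finger_force: 40.8
clock: 4.25
position: [0.5736, 0.0354, 0.1613]
tool_rot: [3.14, 0.0, 1.57]
force: [0.5, -1.3, -0.3]
grip_width: 0.0391
finger_force: 40.9
{'clock': 4.25, 'position': [0.5736, 0.0354, 0.1613], 'grip_width': 0.0391, 'force': [0.5474, -1.3038, -0.2861]}
[[304.4092759   74.60735039]
 [307.85902001 166.8304221 ]
 [313.99043552 245.15509333]
 [318.99076175 314.06989126]]
```

View pics/wrist2.png

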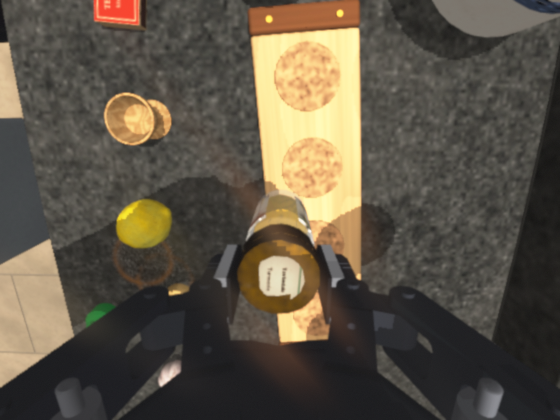

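Run:
```python
from h import *
w=load("wrist2")
# pad segmentation: cork darker/redder than board; fit ellipse
hsv=cv2.cvtColor(w["pixels"],cv2.COLOR_RGB2HSV)
for c in [(307,76),(312,167)]:
    x0,y0=c[0]-44,c[1]-40; p=hsv[y0:y0+80,x0:x0+88]
    L=cv2.GaussianBlur(w["pixels"][y0:y0+80,x0:x0+88,2],(7,7),0)
    t,m=cv2.threshold(L,0,255,cv2.THRESH_BINARY_INV+cv2.THRESH_OTSU)
    n,l,st,ce=cv2.connectedComponentsWithStats(m); k=l[40,44]
    q=np.argwhere(l==k)[:,::-1]; h=cv2.convexHull(q.astype(np.int32)); print(c,st[k],cv2.fitEllipse(h))
for c in [(307,76),(312,167)]: print(onz(w,c,.015))
print("egg",onz(w,(130,118),.056),"cap in hand",onz(w,(279,275),.161-.0515+.105))
```

```text
(307, 76) [  10    4   68   73 3488] ((43.61072540283203, 40.06150817871094), (66.28115844726562, 70.80191802978516), 7.533120632171631)
(312, 167) [  13   11   62   60 2494] ((43.505638122558594, 40.60319519042969), (58.66530990600586, 61.27985763549805), 65.3065414428711)
[0.60269044 0.15067315 0.015     ]
[0.61060165 0.05681716 0.015     ]
egg [0.43453046 0.10921226 0.056     ] cap in hand [0.57357189 0.03508331 0.2145    ]
```

```bash
python3 -m crank '{"travel":[[1.8,1.1,0],[3.6,2.2,0],[3.6,2.2,-3],[3.6,2.2,-6],[3.6,2.2,-8.5]],"turn":[[0,0,0],[0,0,0],[0,0,0],[0,0,0],[0,0,0]],"gripper":[1,1,1,1,1]}'
python3 -m crank '{"travel":[[0,0,0],[0,0,-0.3],[0,0,-0.6],[0,0,-0.8],[0,0,-0.8]],"turn":[[0,0,0],[0,0,0],[0,0,0],[0,0,0],[0,0,0]],"gripper":[1,1,1,1,1]}'
```

```text
clock: 4.85
position: [0.6085, 0.0555, 0.0747]
tool_rot: [3.141, 0.0, 1.57]
force: [0.6, 0.2, -1.9]
grip_width: 0.0391
finger_force: 41.2
clock: 5.35
position: [0.6088, 0.0557, 0.0674]
tool_rot: [3.141, 0.0, 1.57]
force: [0.1, -0.2, -0.6]
grip_width: 0.0395
finger_force: 41.0
```

```bash
python3 -m crank '{"travel":[[0.1,0.1,-0.1],[0.1,0.1,-0.1],[0.1,0.1,-0.1],[0.1,0.1,-0.1],[0.1,0.1,-0.1]],"turn":[[0,0,0],[0,0,0],[0,0,0],[0,0,0],[0,0,0]],"gripper":[1,1,0.5,0.2,0]}'
python3 -m crank '{"travel":[[0,0,0],[0,0,3],[0,0,6],[0,0,9],[0,0,12]],"turn":[[0,0,0],[0,0,0],[0,0,0],[0,0,0],[0,0,0]],"gripper":[0,0,0,0,0]}'
```

```text
clock: 5.85
position: [0.6096, 0.0568, 0.0658]
tool_rot: [3.142, -0.0, 1.57]
force: [-0.2, 0.6, 0.9]
grip_width: 0.0699
finger_force: 0.0
clock: 6.35
position: [0.6093, 0.0567, 0.187]
tool_rot: [-3.141, -0.0, 1.57]
force: [0.5, -1.3, -0.3]
grip_width: 0.0854
finger_force: 0.0
```

```bash
python3 -m crank '{"travel":[[-3,3,2],[-6,6,4],[-9,10,5],[-12,14,5],[-15,17,5]],"turn":[[0,0,0],[0,0,0],[0,0,0],[0,0,0],[0,0,0]],"gripper":[0,0,0,0,0]}'
python3 -m crank '{"travel":[[-1,4,0],[-2.4,8,0],[-2.4,11,0],[-2.4,13,0],[-2.4,13,0]],"turn":[[0,0,0],[0,0,0],[0,0,0],[0,0,0],[0,0,0]],"gripper":[0,0,0,0,0]}'
python3 - <<'E'
from workcell import bot
import cv2,numpy as np
from h import *
s=bot.observe(); print({k:np.round(s[k],4).tolist() for k in ("clock","position","grip_width","force","qpos")})
w=bot.grab_frame("wrist");np.savez("wrist3.npz",**w)
wf=w["pixels"][:,:,::-1]; 
sc=bot.grab_frame("scene");np.savez("scene3.npz",**sc)
a=np.zeros((420,800,3),np.uint8); a[:,:480]=wf[:,40:520]; a[:,480:]=cv2.resize(sc["pixels"][130:340,150:310,::-1],(320,420)); cv2.imwrite("pics/c3.png",a)
print(proj(w,[[.435,.356,.17],[.435,.356,.14]]),proj(sc,[[.610,.057,.12]]))
E
```

```text
clock: 6.85
position: [0.4581, 0.2288, 0.2364]
tool_rot: [3.141, -0.001, 1.571]
force: [0.3, 1.2, 0.7]
grip_width: 0.0855
finger_force: 0.0
clock: 7.35
position: [0.4345, 0.3595, 0.2356]
tool_rot: [-3.141, -0.001, 1.574]
force: [-0.3, -1.1, 0.6]
grip_width: 0.0854
finger_force: 0.0
{'clock': 7.35, 'position': [0.4345, 0.3595, 0.2356], 'grip_width': 0.0854, 'force': [-0.2923, -1.1446, 0.6392], 'qpos': [-0.3655, 0.4359, -0.5914, 1.6981, 0.2674, 1.089, -1.0357]}
[[279.49238477 209.503217  ]
 [279.43549805 200.61766231]] [[222.18450234 175.84028669]]
```

View pics/c3.png

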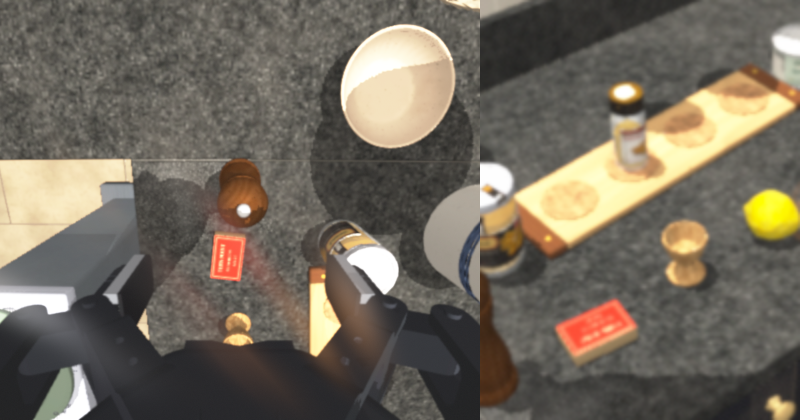

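```bash
python3 -m crank '{"travel":[[0.35,-0.45,-2],[0.35,-0.45,-5],[0.35,-0.45,-8],[0.35,-0.45,-10.5],[0.35,-0.45,-12]],"turn":[[0,0,0],[0,0,0],[0,0,0],[0,0,0],[0,0,0]],"gripper":[0,0,0,0,0]}' 50
python3 -m crank '{"travel":[[0,0,0],[0,0,0],[0,0,0],[0,0,0],[0,0,0]],"turn":[[0,0,0],[0,0,0],[0,0,0],[0,0,0],[0,0,0]],"gripper":[0.3,0.6,1,1,1]}' 50
python3 -m crank '{"travel":[[0,0,0],[0,0,0],[0,0,0],[0,0,0],[0,0,0]],"turn":[[0,0,0],[0,0,0],[0,0,0],[0,0,0],[0,0,0]],"gripper":[1,1,1,1,1]}' 50
```

```text
clock: 7.95
position: [0.439, 0.3505, 0.1142]
tool_rot: [-3.14, 0.001, 1.569]
force: [-0.7, 0.3, -0.1]
grip_width: 0.0855
finger_force: 0.0
clock: 8.45
position: [0.4399, 0.3531, 0.1175]
tool_rot: [3.139, -0.002, 1.57]
force: [-0.3, -0.4, 11.8]
grip_width: 0.031
finger_force: 42.0
clock: 8.95
position: [0.4399, 0.3531, 0.1175]
tool_rot: [3.139, -0.002, 1.57]
force: [-0.3, -0.7, 12.4]
grip_width: 0.0303
finger_force: 42.1
```

Run:
```python
from workcell import bot
import cv2,numpy as np
from h import *
sc=bot.grab_frame("scene");g=bot.grab_frame("side");w=bot.grab_frame("wrist")
a=np.zeros((500,800,3),np.uint8)
a[:,:400]=cv2.resize(sc["pixels"][210:350,90:202,::-1],(400,500),interpolation=cv2.INTER_CUBIC)
a[:,400:]=cv2.resize(g["pixels"][110:235,160:260,::-1],(400,500),interpolation=cv2.INTER_CUBIC)
cv2.imwrite("pics/c4.png",a); cv2.imwrite("pics/w4.png",w["pixels"][:,:,::-1])
```

```text
(no output)
```

View pics/c4.png

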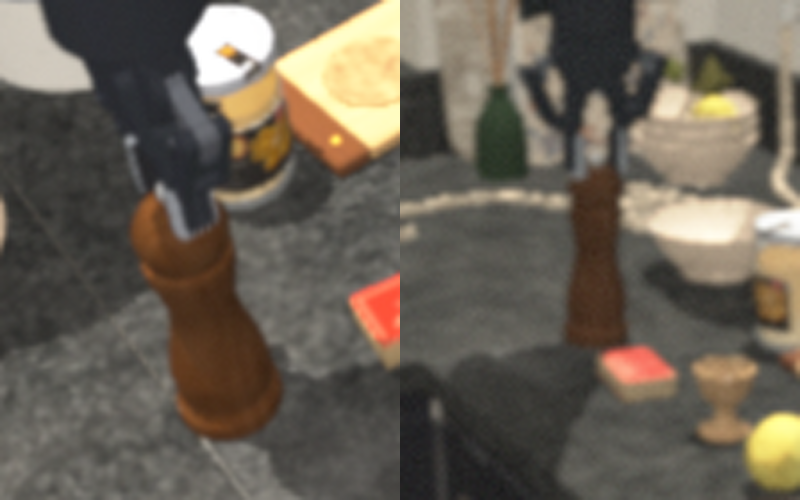

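```bash
python3 -m crank '{"travel":[[0,0,0],[0,0,0],[0,0,0],[0,0,0],[0,0,0]],"turn":[[0,0,0],[0,0,0],[0,0,0],[0,0,0],[0,0,0]],"gripper":[0.6,0.4,0.2,0,0]}' 50
python3 -m crank '{"travel":[[0,0,0],[0,0,0],[0,0,0],[0,0,0],[0,0,0]],"turn":[[0,0,0],[0,0,0],[0,0,0],[0,0,0],[0,0,0]],"gripper":[0,0,0,0,0]}' 50
python3 - <<'E'
from workcell import bot
import cv2,numpy as np
from h import *
f=load("scene3");sc=bot.grab_frame("scene");g=bot.grab_frame("side");w=bot.grab_frame("wrist");np.savez("w5.npz",**w)
for z in (.10,.12,.13,.14,.15): print(z,proj(f,[.4244,.353,z]))
a=np.zeros((500,800,3),np.uint8)
a[:,:400]=cv2.resize(sc["pixels"][210:350,90:202,::-1],(400,500),interpolation=cv2.INTER_CUBIC)
a[:,400:]=cv2.resize(w["pixels"][100:350,180:380,::-1],(400,500),interpolation=cv2.INTER_CUBIC)
cv2.imwrite("pics/c5.png",a)
print(proj(w,[[.438,.355,.17],[.438,.355,.14]]))
E
```

```text
clock: 9.6
position: [0.439, 0.3522, 0.1158]
tool_rot: [-3.142, 0.0, 1.57]
force: [0.7, 0.5, -0.6]
grip_width: 0.0852
finger_force: 0.0
clock: 10.1
position: [0.439, 0.3522, 0.1158]
tool_rot: [-3.142, -0.0, 1.57]
force: [-0.2, -0.3, -0.5]
grip_width: 0.0856
finger_force: 0.0
0.1 [[148.65943423 291.66763239]]
0.12 [[146.73177911 284.38694881]]
0.13 [[145.74940326 280.66312991]]
0.14 [[144.75441196 276.8821903 ]]
0.15 [[143.74661582 273.04299881]]
[[276.76338136 270.14011194]
 [277.10521447 244.37885761]]
```

View pics/c5.png

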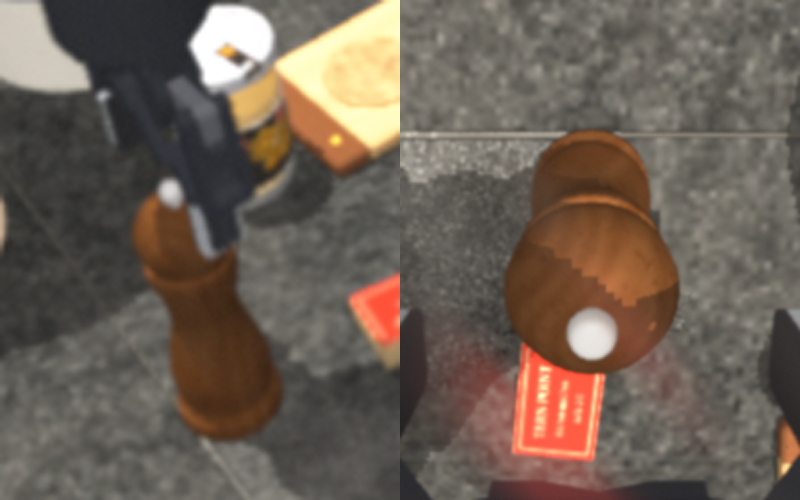

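```bash
python3 -m crank '{"travel":[[-0.1,0.3,-0.3],[-0.1,0.3,-0.6],[-0.1,0.3,-0.9],[-0.1,0.3,-1],[-0.1,0.3,-1]],"turn":[[0,0,0],[0,0,0],[0,0,0],[0,0,0],[0,0,0]],"gripper":[0,0,0,0,0]}' 30
python3 -m crank '{"travel":[[0,0,0],[0,0,0],[0,0,0],[0,0,0],[0,0,0]],"turn":[[0,0,0],[0,0,0],[0,0,0],[0,0,0],[0,0,0]],"gripper":[0.15,0.25,0.35,0.4,0.45]}' 30
python3 -m crank '{"travel":[[0,0,0],[0,0,0],[0,0,0],[0,0,0],[0,0,0]],"turn":[[0,0,0],[0,0,0],[0,0,0],[0,0,0],[0,0,0]],"gripper":[0.5,0.55,0.6,0.6,0.6]}' 30
```

```text
clock: 10.75
position: [0.4379, 0.3551, 0.1055]
tool_rot: [-3.141, 0.0, 1.57]
force: [0.3, 0.3, -0.6]
grip_width: 0.0854
finger_force: 0.0
clock: 11.25
position: [0.438, 0.3552, 0.1058]
tool_rot: [3.142, -0.0, 1.57]
force: [-0.6, 0.4, -0.2]
grip_width: 0.0468
finger_force: 0.2
clock: 11.75
position: [0.4381, 0.3555, 0.1061]
tool_rot: [3.141, -0.0, 1.57]
force: [-1.2, 0.5, 5.9]
grip_width: 0.0435
finger_force: 28.2
```

```bash
python3 -m crank '{"travel":[[0,0,0],[0,0,0],[0,0,0],[0,0,0],[0,0,0]],"turn":[[0,0,0],[0,0,0],[0,0,0],[0,0,0],[0,0,0]],"gripper":[0.7,0.8,0.9,1,1]}' 30
python3 - <<'E'
from workcell import bot
import cv2,numpy as np
sc=bot.grab_frame("scene");w=bot.grab_frame("wrist")
a=np.zeros((500,800,3),np.uint8)
a[:,:400]=cv2.resize(sc["pixels"][210:350,90:202,::-1],(400,500),interpolation=cv2.INTER_CUBIC)
a[:,400:]=cv2.resize(w["pixels"][100:350,180:380,::-1],(400,500),interpolation=cv2.INTER_CUBIC)
cv2.imwrite("pics/c6.png",a)
E
```

```text
clock: 12.25
position: [0.4381, 0.3555, 0.1062]
tool_rot: [3.141, -0.0, 1.57]
force: [-1.0, -0.7, 5.0]
grip_width: 0.0436
finger_force: 28.2
```

View pics/c6.png

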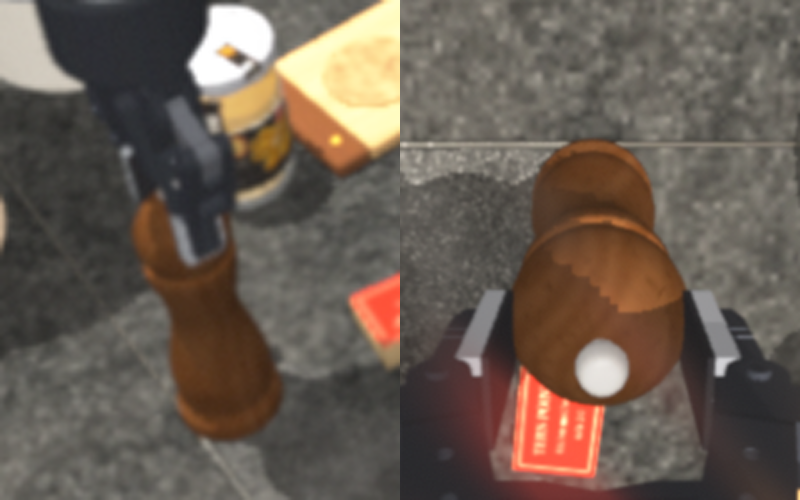

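```bash
python3 -m crank '{"travel":[[0,0,0.2],[0,0,0.6],[0,0,1],[0,0,1.5],[0,0,2]],"turn":[[0,0,0],[0,0,0],[0,0,0],[0,0,0],[0,0,0]],"gripper":[1,1,1,1,1]}' 30
python3 -m crank '{"travel":[[0,0,1],[0,0,3],[0,0,5],[0,0,7],[0,0,8]],"turn":[[0,0,0],[0,0,0],[0,0,0],[0,0,0],[0,0,0]],"gripper":[1,1,1,1,1]}' 30
python3 -m crank '{"travel":[[0,-2,0],[0,-5,0],[0,-9,0],[0,-13,0],[0,-16,0]],"turn":[[0,0,0],[0,0,0],[0,0,0],[0,0,0],[0,0,0]],"gripper":[1,1,1,1,1]}' 30
```

```text
clock: 12.85
position: [0.438, 0.3552, 0.1263]
tool_rot: [3.142, -0.0, 1.57]
force: [0.3, -0.8, -2.1]
grip_width: 0.0436
finger_force: 27.5
clock: 13.35
position: [0.4384, 0.3557, 0.2079]
tool_rot: [3.14, -0.001, 1.57]
force: [-0.6, -0.3, -1.7]
grip_width: 0.0436
finger_force: 27.7
clock: 13.85
position: [0.4377, 0.1927, 0.2058]
tool_rot: [-3.141, 0.001, 1.569]
force: [1.2, -0.2, -2.5]
grip_width: 0.0432
finger_force: 27.5
```

```bash
python3 -m crank '{"travel":[[2,-2,0],[6,-4.2,0],[10,-4.2,0],[14,-4.2,0],[16.4,-4.2,0]],"turn":[[0,0,0],[0,0,0],[0,0,0],[0,0,0],[0,0,0]],"gripper":[1,1,1,1,1]}'
python3 -m crank '{"travel":[[0,0,0],[0,0,-2],[0,0,-4],[0,0,-6],[0,0,-7]],"turn":[[0,0,0],[0,0,0],[0,0,0],[0,0,0],[0,0,0]],"gripper":[1,1,1,1,1]}'
python3 - <<'E'
from workcell import bot
import cv2,numpy as np
sc=bot.grab_frame("scene");g=bot.grab_frame("side")
a=np.zeros((500,800,3),np.uint8)
a[:,:400]=cv2.resize(sc["pixels"][120:260,130:242,::-1],(400,500),interpolation=cv2.INTER_CUBIC)
a[:,400:]=cv2.resize(g["pixels"][110:235,220:320,::-1],(400,500),interpolation=cv2.INTER_CUBIC)
cv2.imwrite("pics/c7.png",a)
E
```

```text
clock: 14.35
position: [0.6043, 0.1524, 0.2054]
tool_rot: [-3.142, 0.0, 1.569]
force: [-0.2, 0.4, -2.2]
grip_width: 0.0414
finger_force: 27.7
clock: 14.85
position: [0.6008, 0.153, 0.1343]
tool_rot: [-3.139, 0.001, 1.571]
force: [0.1, -0.1, -1.9]
grip_width: 0.0404
finger_force: 27.9
```

View pics/c7.png

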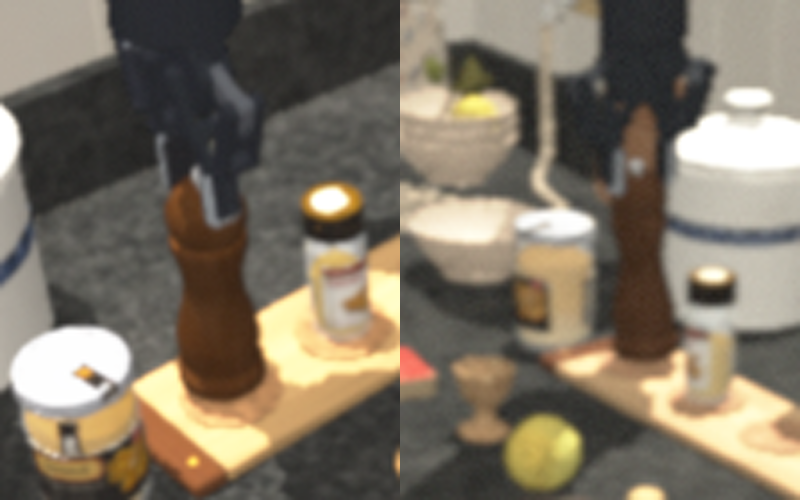

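```bash
python3 -m crank '{"travel":[[0.1,-0.1,-0.3],[0.1,-0.1,-0.6],[0.1,-0.1,-0.8],[0.1,-0.1,-0.9],[0.1,-0.1,-0.9]],"turn":[[0,0,0],[0,0,0],[0,0,0],[0,0,0],[0,0,0]],"gripper":[1,1,1,1,1]}'
```

```text
clock: 15.45
position: [0.603, 0.1522, 0.1268]
tool_rot: [3.142, 0.0, 1.57]
force: [-0.4, 0.3, -1.7]
grip_width: 0.0407
finger_force: 28.0
```

```bash
python3 -m crank '{"travel":[[0,-0.05,-0.1],[0,-0.05,-0.2],[0,-0.05,-0.2],[0,-0.05,-0.2],[0,-0.05,-0.2]],"turn":[[0,0,0],[0,0,0],[0,0,0],[0,0,0],[0,0,0]],"gripper":[1,1,1,1,1]}'
```

```text
clock: 15.95
position: [0.6036, 0.1521, 0.1256]
tool_rot: [3.14, -0.001, 1.57]
force: [-0.7, 0.3, 7.3]
grip_width: 0.0403
finger_force: 30.8
```

```bash
python3 -m crank '{"travel":[[0,0,0.1],[0,0,0.1],[0,0,0.1],[0,0,0.1],[0,0,0.1]],"turn":[[0,0,0],[0,0,0],[0,0,0],[0,0,0],[0,0,0]],"gripper":[0.5,0.4,0.2,0,0]}'
python3 -m crank '{"travel":[[0,0,0],[0,0,1],[0,0,4],[0,0,8],[0,0,12]],"turn":[[0,0,0],[0,0,0],[0,0,0],[0,0,0],[0,0,0]],"gripper":[0,0,0,0,0]}'
python3 -m crank '{"travel":[[-4,0,0],[-8,-1,0],[-12,-2,0],[-16,-3,0],[-17,-4,0]],"turn":[[0,0,0],[0,0,0],[0,0,0],[0,0,0],[0,0,0]],"gripper":[0,0,0,0,0]}'
python3 - <<'E'
from workcell import bot
import cv2,numpy as np
from h import *
s=bot.observe(); print({k:np.round(s[k],4).tolist() for k in ("clock","position","grip_width")})
w=bot.grab_frame("wrist");sc=bot.grab_frame("scene")
np.savez("w8.npz",**w);np.savez("scene8.npz",**sc)
a=np.zeros((500,800,3),np.uint8)
a[:,:400]=cv2.resize(sc["pixels"][120:260,130:242,::-1],(400,500),interpolation=cv2.INTER_CUBIC)
a[:420,400:]=w["pixels"][:,80:480,::-1]
cv2.imwrite("pics/c8.png",a)
P=[.602,.151];print(proj(sc,[[*P,.155],[*P,.185],[*P,.015]])); print(proj(w,[[*P,.155],[*P,.185],[.434,.110,.056]]))
E
```

```text
clock: 16.45
position: [0.603, 0.1517, 0.1257]
tool_rot: [-3.141, 0.0, 1.57]
force: [0.7, 0.8, -0.5]
grip_width: 0.0855
finger_force: 0.0
clock: 16.95
position: [0.6027, 0.1518, 0.2479]
tool_rot: [-3.141, -0.0, 1.57]
force: [1.2, -0.2, -0.7]
grip_width: 0.0852
finger_force: 0.0
clock: 17.45
position: [0.4299, 0.1113, 0.2467]
tool_rot: [3.141, 0.001, 1.572]
force: [1.4, -0.7, 0.6]
grip_width: 0.0852
finger_force: 0.0
{'clock': 17.45, 'position': [0.4299, 0.1113, 0.2467], 'grip_width': 0.0852}
[[187.37576389 180.85283827]
 [185.75346353 169.46835577]
 [194.38026834 229.07174632]]
[[464.52069753 156.95169733]
 [486.26513397 161.22336326]
 [281.89127481 179.53640218]]
```

View pics/c8.png

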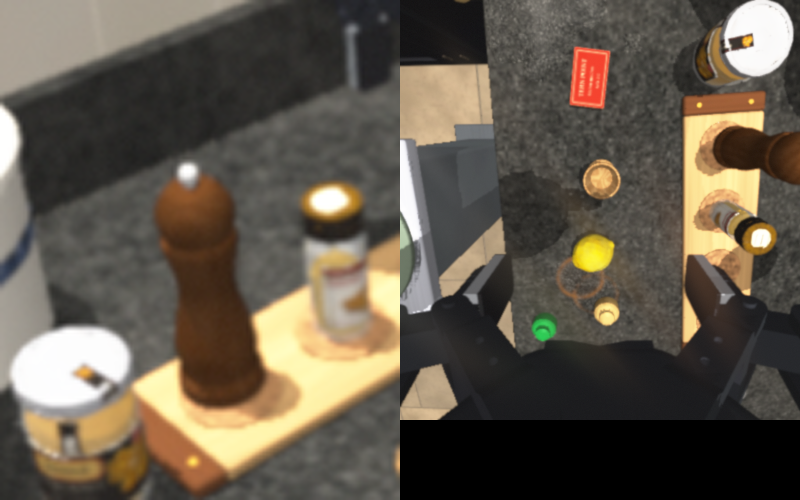

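Run:
```python
from h import *
w=load("w8");f=load("scene8")
print("head scene",onz(f,(130+195/3.57-.3,120+210/3.57-.3),.155),"knob top",onz(f,(130+187/3.57-.3,120+170/3.57-.3),.183))
print("pad1 proj w",proj(w,[.602,.151,.015]),"pad2",proj(w,[.61,.057,.015]),"pad1 scene",proj(f,[.602,.151,.015]))
a=np.zeros((560,800,3),np.uint8)
a[:,:400]=cv2.resize(w["pixels"][85:260,350:475,::-1],(400,560),interpolation=cv2.INTER_CUBIC)
a[:,400:]=cv2.resize(f["pixels"][155:260,160:235,::-1],(400,560),interpolation=cv2.INTER_CUBIC)
cv2.imwrite("pics/c9.png",a)
```

```text
head scene [0.6136029  0.15161517 0.155     ] knob top [0.61657212 0.1515381  0.183     ]
pad1 proj w [[403.14985335 145.12786031]] pad2 [[401.04781005 210.18051806]] pad1 scene [[194.38026834 229.07174632]]
```

View pics/c9.png

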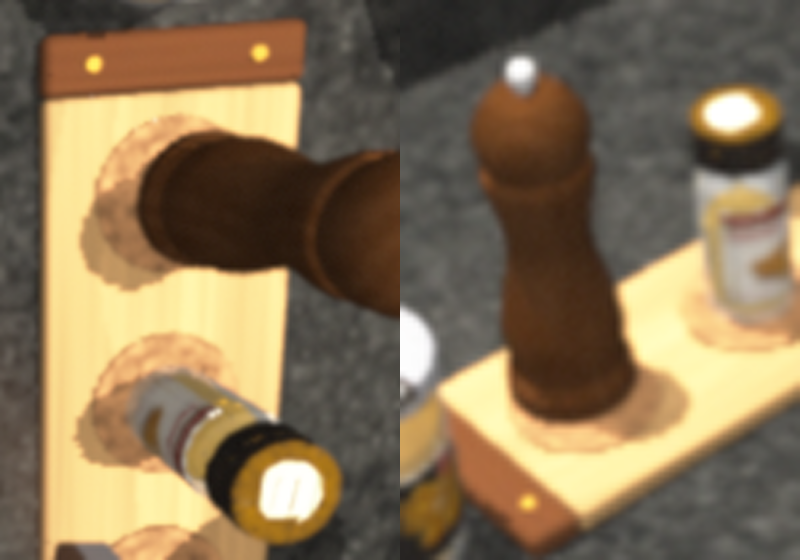

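```bash
python3 -m crank '{"travel":[[4,1,1],[8,2,1],[12,3,1],[16,4,1],[18,4,1]],"turn":[[0,0,0],[0,0,0],[0,0,0],[0,0,0],[0,0,0]],"gripper":[0,0,0,0,0]}'
cat > m.py <<'E'
from workcell import bot
from h import *
def brown(im):
    h=cv2.cvtColor(im,cv2.COLOR_RGB2HSV); return cv2.inRange(h,(3,110,25),(16,255,150))
def mill():
    s=bot.observe(); print({k:np.round(s[k],4).tolist() for k in ("clock","position","grip_width","force")})
    w=bot.grab_frame("wrist"); f=bot.grab_frame("scene"); np.savez("wl.npz",**w); np.savez("sl.npz",**f)
    return w,f
def blob(m,near,r=60):
    n,l,st,ce=cv2.connectedComponentsWithStats(m); c=[(st[k,4],k) for k in range(1,n) if np.hypot(*(ce[k]-near))<r]
    k=max(c)[1]; return (l==k).astype(np.uint8)*255,st[k],ce[k]
E
python3 - <<'E'
from m import *
w,f=mill(); P=[.615,.151]
n=proj(w,[[*P,.183],[*P,.155]]); print("pred knob,head",n)
im=w["pixels"]; h=cv2.cvtColor(im,cv2.COLOR_RGB2HSV)
kn=cv2.inRange(h,(0,0,120),(180,60,255)); x,y=n[0].astype(int)
kn2=np.zeros_like(kn); kn2[y-25:y+25,x-25:x+25]=kn[y-25:y+25,x-25:x+25]
_,st,ce=blob(kn2,n[0],25); print("knob",st,ce,onz(w,ce,.180))
b,st,ce=blob(brown(im),n[1]); print("brown",st,ce)
for r in range(st[1],st[1]+st[3],8):
    c=np.flatnonzero(b[r]); print(r,c.min(),c.max(),end="; ")
f_=f["pixels"]; b,st,ce=blob(brown(f_),proj(f,[*P,.1])[0]); print("\nscene",st,ce)
for r in range(st[1],st[1]+st[3],4):
    c=np.flatnonzero(b[r]); print(r,c.min(),c.max(),end="; ")
E
```

```text
clock: 18.05
position: [0.6161, 0.1532, 0.2549]
tool_rot: [-3.141, -0.001, 1.57]
force: [-1.2, -0.2, -1.1]
grip_width: 0.0855
finger_force: 0.0
{'clock': 18.05, 'position': [0.6161, 0.1532, 0.2549], 'grip_width': 0.0855, 'force': [-1.2066, -0.2381, -1.1216]}
pred knob,head [[277.55262788 206.14178459]
 [277.67034076 198.27274433]]
knob [274 200  13  12 126] [280.03968254 205.53968254] [0.6172157  0.15070512 0.18      ]
brown [ 233  156   72   85 3323] [270.15287391 191.67138128]
156 274 282; 164 261 293; 172 251 297; 180 233 298; 188 234 301; 196 235 304; 204 235 303; 212 237 300; 220 239 291; 228 239 247; 236 240 241; 
scene [ 173  170   32   64 1239] [188.0968523  202.98627926]
170 178 189; 174 175 193; 178 174 194; 182 174 194; 186 175 195; 190 176 195; 194 178 194; 198 180 194; 202 181 196; 206 180 198; 210 179 200; 214 179 201; 218 180 201; 222 181 203; 226 181 204; 230 182 201;
```

```bash
python3 -m crank '{"travel":[[0.1,-0.2,-3],[0.1,-0.2,-6],[0.1,-0.2,-9],[0.1,-0.2,-12],[0.1,-0.2,-13.2]],"turn":[[0,0,0],[0,0,0],[0,0,0],[0,0,0],[0,0,0]],"gripper":[0,0,0,0,0]}' 30
python3 -m crank '{"travel":[[0,0,-0.2],[0,0,-0.4],[0,0,-0.6],[0,0,-0.6],[0,0,-0.6]],"turn":[[0,0,0],[0,0,0],[0,0,0],[0,0,0],[0,0,0]],"gripper":[0,0,0,0,0]}' 30
```

```text
clock: 18.65
position: [0.613, 0.1495, 0.1214]
tool_rot: [-3.139, 0.001, 1.57]
force: [0.4, 0.2, -0.1]
grip_width: 0.0858
finger_force: 0.0
clock: 19.15
position: [0.6144, 0.1498, 0.1185]
tool_rot: [3.141, -0.0, 1.57]
force: [0.6, 0.1, -0.6]
grip_width: 0.0854
finger_force: 0.0
```

```bash
python3 -m crank '{"travel":[[0.25,0.1,-0.1],[0.25,0.1,-0.2],[0.25,0.1,-0.25],[0.25,0.1,-0.25],[0.25,0.1,-0.25]],"turn":[[0,0,0],[0,0,0],[0,0,0],[0,0,0],[0,0,0]],"gripper":[0,0,0,0,0]}' 30
python3 -m crank '{"travel":[[0,0,0],[0,0,0],[0,0,0],[0,0,0],[0,0,0]],"turn":[[0,0,0],[0,0,0],[0,0,0],[0,0,0],[0,0,0]],"gripper":[0.2,0.3,0.38,0.42,0.46]}' 25
python3 -m crank '{"travel":[[0,0,0],[0,0,0],[0,0,0],[0,0,0],[0,0,0]],"turn":[[0,0,0],[0,0,0],[0,0,0],[0,0,0],[0,0,0]],"gripper":[0.5,0.55,0.6,0.6,0.6]}' 25
```

```text
clock: 19.65
position: [0.6165, 0.1507, 0.1153]
tool_rot: [-3.141, 0.0, 1.57]
force: [-0.3, 0.6, -0.1]
grip_width: 0.0856
finger_force: 0.0
clock: 20.15
position: [0.6167, 0.1508, 0.1156]
tool_rot: [3.141, -0.0, 1.57]
force: [-0.2, -0.1, 2.2]
grip_width: 0.0467
finger_force: 15.3
clock: 20.65
position: [0.6167, 0.1508, 0.1156]
tool_rot: [3.141, -0.0, 1.57]
force: [-0.4, 0.2, 5.4]
grip_width: 0.0462
finger_force: 25.0
```

```bash
python3 -m crank '{"travel":[[0,0,0],[0,0,0],[0,0,0.2],[0,0,0.4],[0,0,0.6]],"turn":[[0,0,0],[0,0,0],[0,0,0],[0,0,0],[0,0,0]],"gripper":[1,1,1,1,1]}' 40
python3 -m crank '{"travel":[[-0.2,0,0.2],[-0.5,0,0.2],[-0.9,0,0.2],[-1.2,0,0.2],[-1.4,0,0.2]],"turn":[[0,0,0],[0,0,0],[0,0,0],[0,0,0],[0,0,0]],"gripper":[1,1,1,1,1]}'
python3 -m crank '{"travel":[[-0.1,0,0],[-0.1,0,-0.2],[-0.1,0,-0.4],[-0.1,0,-0.6],[-0.1,0,-0.6]],"turn":[[0,0,0],[0,0,0],[0,0,0],[0,0,0],[0,0,0]],"gripper":[1,1,1,1,1]}'
```

```text
clock: 21.15
position: [0.6164, 0.1506, 0.1212]
tool_rot: [-3.141, 0.0, 1.57]
force: [-0.2, 0.2, -1.4]
grip_width: 0.0451
finger_force: 41.0
clock: 21.65
position: [0.6021, 0.1507, 0.1233]
tool_rot: [-3.141, 0.0, 1.57]
force: [0.3, 0.9, -1.5]
grip_width: 0.0451
finger_force: 41.0
clock: 22.15
position: [0.6014, 0.1507, 0.1168]
tool_rot: [-3.141, 0.0, 1.57]
force: [-0.9, 0.1, -2.1]
grip_width: 0.0453
finger_force: 41.0
```

Lower the last millimetre or two, release slowly, and rise.

```bash
python3 -m crank '{"travel":[[0,0,-0.1],[0,0,-0.15],[0,0,-0.2],[0,0,-0.2],[0,0,-0.2]],"turn":[[0,0,0],[0,0,0],[0,0,0],[0,0,0],[0,0,0]],"gripper":[1,1,1,1,1]}'
python3 -m crank '{"travel":[[0,0,0],[0,0,0],[0,0,0],[0,0,0],[0,0,0]],"turn":[[0,0,0],[0,0,0],[0,0,0],[0,0,0],[0,0,0]],"gripper":[0.45,0.4,0.3,0.15,0]}'
python3 -m crank '{"travel":[[0,0,0],[0,0,1],[0,0,4],[0,0,8],[0,0,13]],"turn":[[0,0,0],[0,0,0],[0,0,0],[0,0,0],[0,0,0]],"gripper":[0,0,0,0,0]}'
python3 - <<'E'
from m import *
w,f=mill(); P=[.602,.151]
n=proj(w,[[*P,.183],[*P,.155]]); print("pred knob,head",n)
im=w["pixels"]; h=cv2.cvtColor(im,cv2.COLOR_RGB2HSV)
kn=cv2.inRange(h,(0,0,120),(180,60,255)); x,y=n[0].astype(int)
kn2=np.zeros_like(kn); kn2[y-25:y+25,x-25:x+25]=kn[y-25:y+25,x-25:x+25]
_,st,ce=blob(kn2,n[0],25); print("knob",st,ce,onz(w,ce,.180))
f_=f["pixels"]; b,st,ce=blob(brown(f_),proj(f,[*P,.1])[0]); print("\nscene",st,ce)
for r in range(st[1],st[1]+st[3],4):
    c=np.flatnonzero(b[r]); print(r,c.min(),c.max(),end="; ")
E
```

```text
clock: 22.65
position: [0.6018, 0.1509, 0.1158]
tool_rot: [3.141, -0.0, 1.57]
force: [-1.4, -0.7, 5.4]
grip_width: 0.0448
finger_force: 41.6
clock: 23.15
position: [0.6015, 0.1507, 0.1153]
tool_rot: [-3.142, 0.0, 1.57]
force: [-0.0, 0.4, -0.8]
grip_width: 0.0845
finger_force: 0.0
clock: 23.65
position: [0.6007, 0.1505, 0.2464]
tool_rot: [-3.14, 0.0, 1.571]
force: [0.7, -0.5, 0.2]
grip_width: 0.0853
finger_force: 0.0
{'clock': 23.65, 'position': [0.6007, 0.1505, 0.2464], 'grip_width': 0.0853, 'force': [0.6709, -0.5199, 0.2089]}
pred knob,head [[280.53401885 205.71380102]
 [280.41659248 197.59315639]]
knob [275 199  14  13 143] [281.51748252 205.1958042 ] [0.60286411 0.15061037 0.18      ]

scene [ 176  173   32   65 1257] [191.32856006 206.15990453]
173 182 192; 177 178 196; 181 177 198; 185 177 198; 189 178 198; 193 179 198; 197 181 198; 201 183 197; 205 184 199; 209 183 201; 213 183 203; 217 183 204; 221 183 204; 225 184 207; 229 184 207; 233 185 205; 237 192 198;
```

```bash
python3 -m crank '{"travel":[[-4,-1,0],[-8,-2,0],[-12,-3,0],[-15,-4,0],[-16.6,-4,0]],"turn":[[0,0,0],[0,0,0],[0,0,0],[0,0,0],[0,0,0]],"gripper":[0,0,0,0,0]}'
python3 -m crank '{"travel":[[0,0,-3],[0,0,-7],[0,0,-11],[0,0,-15],[0,0,-18]],"turn":[[0,0,0],[0,0,0],[0,0,0],[0,0,0],[0,0,0]],"gripper":[0,0,0,0,0]}'
python3 -m crank '{"travel":[[0,0,-1.5],[0,0,-3],[0,0,-4],[0,0,-4.8],[0,0,-5]],"turn":[[0,0,0],[0,0,0],[0,0,0],[0,0,0],[0,0,0]],"gripper":[0,0,0,0,0]}'
```

```text
clock: 24.25
position: [0.4335, 0.1095, 0.2461]
tool_rot: [3.141, 0.001, 1.57]
force: [1.0, -0.2, 0.1]
grip_width: 0.0855
finger_force: 0.0
clock: 24.75
position: [0.4352, 0.1107, 0.0639]
tool_rot: [-3.141, -0.0, 1.57]
force: [1.9, 0.3, -0.8]
grip_width: 0.0853
finger_force: 0.0
clock: 25.25
position: [0.4355, 0.1108, 0.0151]
tool_rot: [-3.141, 0.0, 1.57]
force: [-0.7, -0.2, 0.8]
grip_width: 0.0855
finger_force: 0.0
```

```bash
python3 -m crank '{"travel":[[-0.15,-0.1,-0.2],[-0.15,-0.1,-0.2],[-0.15,-0.1,-0.2],[-0.15,-0.1,-0.2],[-0.15,-0.1,-0.2]],"turn":[[0,0,0],[0,0,0],[0,0,0],[0,0,0],[0,0,0]],"gripper":[0,0.1,0.2,0.3,0.4]}' 30
python3 -m crank '{"travel":[[0,0,0],[0,0,0],[0,0,0],[0,0,0],[0,0,0]],"turn":[[0,0,0],[0,0,0],[0,0,0],[0,0,0],[0,0,0]],"gripper":[0.46,0.5,0.6,0.7,0.7]}' 30
python3 -m crank '{"travel":[[0,0,0.5],[0,0,1],[0,0,1.5],[0,0,2],[0,0,2]],"turn":[[0,0,0],[0,0,0],[0,0,0],[0,0,0],[0,0,0]],"gripper":[1,1,1,1,1]}' 35
```

```text
clock: 25.75
position: [0.4342, 0.1097, 0.0135]
tool_rot: [3.141, -0.0, 1.57]
force: [0.3, -0.1, 0.5]
grip_width: 0.0513
finger_force: 0.0
clock: 26.25
position: [0.434, 0.1097, 0.0136]
tool_rot: [3.141, 0.0, 1.57]
force: [-3.4, -0.4, 12.4]
grip_width: 0.044
finger_force: 28.8
clock: 26.75
position: [0.4344, 0.1097, 0.034]
tool_rot: [3.141, -0.0, 1.57]
force: [-0.4, -0.1, -0.8]
grip_width: 0.0436
finger_force: 35.7
```

```bash
python3 -m crank '{"travel":[[0,0,1],[0,-1,3],[0,-3,6],[0,-6,9],[0,-9,9]],"turn":[[0,0,0],[0,0,0],[0,0,0],[0,0,0],[0,0,0]],"gripper":[1,1,1,1,1]}' 35
python3 -m crank '{"travel":[[1,-3,0],[3,-5,0],[6,-5.8,0],[9,-5.8,0],[12,-5.8,0]],"turn":[[0,0,0],[0,0,0],[0,0,0],[0,0,0],[0,0,0]],"gripper":[1,1,1,1,1]}'
python3 -m crank '{"travel":[[2,0,0],[4,0,0],[5.5,0,0],[6.4,0,0],[6.4,0,0]],"turn":[[0,0,0],[0,0,0],[0,0,0],[0,0,0],[0,0,0]],"gripper":[1,1,1,1,1]}'
python3 - <<'E'
from m import *
w,f=mill()
im=w["pixels"]; L=im[:,:,2]
print("pads pred w",proj(w,[[.619,-.037,.015],[.61,.057,.015],[.628,-.132,.015]]))
a=np.hstack([w["pixels"][:,:,::-1],f["pixels"][100:310,150:350,::-1].repeat(2,0)[:, :200]]); cv2.imwrite("pics/last.png",a)
E
```

```text
clock: 27.25
position: [0.4355, 0.0191, 0.1267]
tool_rot: [3.137, -0.0, 1.571]
force: [0.4, -0.3, -1.6]
grip_width: 0.0439
finger_force: 35.8
clock: 27.75
position: [0.555, -0.0387, 0.1238]
tool_rot: [-3.141, -0.0, 1.569]
force: [-0.2, -0.1, -0.8]
grip_width: 0.0443
finger_force: 35.8
clock: 28.25
position: [0.6184, -0.0381, 0.1234]
tool_rot: [-3.142, -0.0, 1.57]
force: [-0.9, -1.1, -0.1]
grip_width: 0.044
finger_force: 35.8
{'clock': 28.25, 'position': [0.6184, -0.0381, 0.1234], 'grip_width': 0.044, 'force': [-0.8725, -1.0742, -0.0913]}
pads pred w [[279.44717941 192.89814833]
 [269.78723555  93.30660159]
 [287.54333909 277.42706611]]
```

```bash
python3 -m crank '{"travel":[[0,0.1,-2],[0,0.1,-4],[0,0.1,-6.5],[0,0.1,-8.5],[0,0.1,-9.2]],"turn":[[0,0,0],[0,0,0],[0,0,0],[0,0,0],[0,0,0]],"gripper":[1,1,1,1,1]}'
python3 -m crank '{"travel":[[0,0,-0.1],[0,0,-0.2],[0,0,-0.3],[0,0,-0.3],[0,0,-0.3]],"turn":[[0,0,0],[0,0,0],[0,0,0],[0,0,0],[0,0,0]],"gripper":[1,1,1,1,1]}'
```

```text
clock: 28.85
position: [0.6163, -0.0374, 0.0298]
tool_rot: [-3.139, 0.0, 1.57]
force: [0.8, -0.6, -0.2]
grip_width: 0.0437
finger_force: 35.8
clock: 29.35
position: [0.6183, -0.0373, 0.0289]
tool_rot: [3.141, 0.0, 1.57]
force: [-1.1, -0.3, 3.5]
grip_width: 0.0441
finger_force: 36.3
```

```bash
python3 -m crank '{"travel":[[0,0,0],[0,0,0],[0,0,0],[0,0,0],[0,0,0]],"turn":[[0,0,0],[0,0,0],[0,0,0],[0,0,0],[0,0,0]],"gripper":[0.45,0.4,0.3,0.15,0]}'
python3 -m crank '{"travel":[[0,0,0],[0,0,2],[0,0,5],[0,0,9],[0,0,13]],"turn":[[0,0,0],[0,0,0],[0,0,0],[0,0,0],[0,0,0]],"gripper":[0,0,0,0,0]}'
python3 -m crank '{"travel":[[-4,-2,0],[-8,-4,0],[-12,-6,0],[-16,-7.8,0],[-17.8,-7.8,0]],"turn":[[0,0,0],[0,0,0],[0,0,0],[0,0,0],[0,0,0]],"gripper":[0,0,0,0,0]}'
python3 - <<'E'
from m import *
w,f=mill(); n=proj(w,[.440,-.116,.022])[0]; print("pred",n)
h=cv2.cvtColor(w["pixels"],cv2.COLOR_RGB2HSV); x,y=n.astype(int); print(h[y-3:y+4:3,x-3:x+4:3].tolist())
m=cv2.inRange(h,(12,60,90),(32,255,255)); _,st,ce=blob(m,n,40); print(st,ce,onz(w,ce,.022),onz(w,ce,.015))
# egg on pad3, check in wrist
a=np.hstack([w["pixels"][:,:,::-1][:, :],cv2.resize(f["pixels"][110:320,150:270,::-1],(240,420))]); cv2.imwrite("pics/last.png",a)
E
```

```text
clock: 29.85
position: [0.618, -0.0373, 0.0283]
tool_rot: [-3.142, 0.0, 1.57]
force: [-0.1, 0.8, -1.0]
grip_width: 0.0844
finger_force: 0.0
clock: 30.35
position: [0.6176, -0.0372, 0.1595]
tool_rot: [-3.141, -0.0, 1.57]
force: [0.3, -0.1, -0.1]
grip_width: 0.0849
finger_force: 0.0
clock: 30.85
position: [0.4366, -0.1177, 0.1582]
tool_rot: [-3.14, 0.001, 1.567]
force: [0.6, 0.2, -0.1]
grip_width: 0.0855
finger_force: 0.0
{'clock': 30.85, 'position': [0.4366, -0.1177, 0.1582], 'grip_width': 0.0855, 'force': [0.6066, 0.1567, -0.0758]}
pred [282.07812562 186.20912915]
[[[25, 109, 253], [27, 98, 254], [28, 88, 255]], [[24, 111, 252], [26, 98, 254], [27, 96, 254]], [[25, 108, 253], [26, 101, 254], [26, 100, 254]]]
[259 190   2   2   4] [259.5 190.5] [ 0.41520638 -0.1207487   0.022     ] [ 0.41471914 -0.12236867  0.015     ]
```

Run:
```python
from m import *
w=load("wl"); n=(282,186)
h=cv2.cvtColor(w["pixels"],cv2.COLOR_RGB2HSV)
m=cv2.inRange(h,(12,60,130),(34,255,255)); m=cv2.morphologyEx(m,cv2.MORPH_OPEN,np.ones((7,7)))
nn,l,st,ce=cv2.connectedComponentsWithStats(m); k=l[186,282]; print(k,st[k],ce[k])
c=(st[k][0]+st[k][2]/2,st[k][1]+st[k][3]/2); print(onz(w,c,.018),onz(w,ce[k],.018))
```

```text
6 [ 267  167   36   36 1060] [284.45660377 184.78773585]
[ 0.44326971 -0.11550688  0.018     ] [ 0.44266801 -0.11526612  0.018     ]
```

```bash
python3 -m crank '{"travel":[[0.55,0.15,-3],[0.55,0.15,-7],[0.55,0.15,-10],[0.55,0.15,-13],[0.55,0.15,-14.5]],"turn":[[0,0,0],[0,0,0],[0,0,0],[0,0,0],[0,0,0]],"gripper":[0,0,0,0,0]}' 20
python3 -m crank '{"travel":[[0,0,-0.3],[0,0,-0.6],[0,0,-0.9],[0,0,-1.1],[0,0,-1.1]],"turn":[[0,0,0],[0,0,0],[0,0,0],[0,0,0],[0,0,0]],"gripper":[0,0,0,0,0]}' 20
python3 - <<'E'
from m import *
w,f=mill(); g=bot.grab_frame("side"); np.savez("sd.npz",**g)
a=np.zeros((400,800,3),np.uint8)
a[:,:400]=cv2.resize(g["pixels"][190:260,250:320,::-1],(400,400),interpolation=cv2.INTER_CUBIC)
a[:,400:]=cv2.resize(f["pixels"][170:250,290:370,::-1],(400,400),interpolation=cv2.INTER_CUBIC)
cv2.imwrite("pics/last.png",a)
E
```

```text
clock: 31.45
position: [0.4453, -0.1131, 0.011]
tool_rot: [-3.14, -0.001, 1.571]
force: [0.1, 0.4, 0.8]
grip_width: 0.0854
finger_force: 0.0
clock: 31.95
position: [0.4458, -0.1139, 0.0026]
tool_rot: [3.141, 0.0, 1.57]
force: [-0.4, -0.1, 0.1]
grip_width: 0.0855
finger_force: 0.0
{'clock': 31.95, 'position': [0.4458, -0.1139, 0.0026], 'grip_width': 0.0855, 'force': [-0.4237, -0.1091, 0.1288]}
```

```bash
python3 -m crank '{"travel":[[-0.3,-0.15,-0.2],[-0.3,-0.15,-0.2],[-0.3,-0.15,-0.2],[-0.3,-0.15,-0.2],[-0.3,-0.15,-0.2]],"turn":[[0,0,0],[0,0,0],[0,0,0],[0,0,0],[0,0,0]],"gripper":[0,0.15,0.3,0.4,0.45]}' 20
python3 -m crank '{"travel":[[0,0,0],[0,0,0],[0,0,0],[0,0,0],[0,0,0]],"turn":[[0,0,0],[0,0,0],[0,0,0],[0,0,0],[0,0,0]],"gripper":[0.5,0.53,0.56,0.6,0.6]}' 20
```

```text
clock: 32.6
position: [0.4426, -0.1153, 0.0003]
tool_rot: [3.142, -0.0, 1.57]
force: [0.3, -0.2, 0.1]
grip_width: 0.0468
finger_force: 0.0
clock: 33.1
position: [0.4425, -0.1153, 0.0003]
tool_rot: [-3.142, -0.0, 1.57]
force: [0.4, 0.1, -0.3]
grip_width: 0.0343
finger_force: 0.0
```

```bash
python3 -m crank '{"travel":[[0,0,0],[0,0,0],[0,0,0],[0,0,-0.3],[0,0,-0.6]],"turn":[[0,0,0],[0,0,0],[0,0,0],[0,0,0],[0,0,0]],"gripper":[0.3,0.2,0.2,0.2,0.2]}' 20
python3 -m crank '{"travel":[[0,0,-0.2],[0,0,-0.4],[0,0,-0.6],[0,0,-0.6],[0,0,-0.6]],"turn":[[0,0,0],[0,0,0],[0,0,0],[0,0,0],[0,0,0]],"gripper":[0.2,0.2,0.2,0.2,0.2]}' 20
```

```text
clock: 33.6
position: [0.4425, -0.1153, -0.0059]
tool_rot: [3.141, 0.0, 1.57]
force: [0.4, -0.2, -1.0]
grip_width: 0.0683
finger_force: 0.0
clock: 34.1
position: [0.4425, -0.1153, -0.0117]
tool_rot: [-3.141, 0.0, 1.57]
force: [-1.0, -0.6, -0.0]
grip_width: 0.0681
finger_force: 0.0
```

```bash
python3 -m crank '{"travel":[[0,0,0],[0,0,0],[0,0,0],[0,0,0],[0,0,0]],"turn":[[0,0,0],[0,0,0],[0,0,0],[0,0,0],[0,0,0]],"gripper":[0.3,0.4,0.45,0.48,0.5]}' 20
python3 -m crank '{"travel":[[0,0,0],[0,0,0],[0,0,0],[0,0,0],[0,0,0]],"turn":[[0,0,0],[0,0,0],[0,0,0],[0,0,0],[0,0,0]],"gripper":[0.52,0.54,0.56,0.56,0.56]}' 20
```

```text
clock: 34.6
position: [0.4425, -0.1153, -0.0117]
tool_rot: [3.142, 0.0, 1.57]
force: [-0.2, 0.1, -0.3]
grip_width: 0.0425
finger_force: 0.0
clock: 35.1
position: [0.4425, -0.1153, -0.0117]
tool_rot: [-3.142, -0.0, 1.57]
force: [-1.2, 0.5, -0.7]
grip_width: 0.0376
finger_force: 0.0
```

```bash
python3 -m crank '{"travel":[[0,0,0],[0,0,0],[0,0,0],[0,0,0],[0,0,0]],"turn":[[0,0,0],[0,0,0],[0,0,0],[0,0,0],[0,0,0]],"gripper":[0.58,0.6,0.62,0.64,0.64]}' 20
```

```text
clock: 35.6
position: [0.4427, -0.1153, -0.0117]
tool_rot: [3.141, -0.0, 1.57]
force: [1.0, -0.3, 1.8]
grip_width: 0.0312
finger_force: 17.2
```

Run:
```python
from m import *
w,f=mill(); g=bot.grab_frame("side"); np.savez("sd.npz",**g)
h=cv2.cvtColor(w["pixels"],cv2.COLOR_RGB2HSV)
m=cv2.inRange(h,(12,60,130),(34,255,255)); m=cv2.morphologyEx(m,cv2.MORPH_OPEN,np.ones((5,5)))
nn,l,st,ce=cv2.connectedComponentsWithStats(m)
p=proj(w,[.4425,-.1153,.02])[0]; print("pred",p)
for k in range(1,nn):
    if st[k,4]>150: print(st[k],ce[k],onz(w,ce[k],.02))
a=np.zeros((560,800,3),np.uint8)
a[:280,:400]=cv2.resize(g["pixels"][180:264,225:345,::-1],(400,280),interpolation=cv2.INTER_CUBIC)
a[280:,:400]=cv2.resize(f["pixels"][150:255,270:420,::-1],(400,280),interpolation=cv2.INTER_CUBIC)
a[:,400:]=cv2.resize(w["pixels"][120:400,180:380,::-1],(400,560),interpolation=cv2.INTER_CUBIC)
cv2.imwrite("pics/last.png",a)
```

```text
{'clock': 35.6, 'position': [0.4427, -0.1153, -0.0117], 'grip_width': 0.0312, 'force': [1.0152, -0.2833, 1.7671]}
pred [278.60377138 254.63396913]
[  153     0   148    88 10995] [224.39126876  38.31150523] [ 0.4181063  -0.00949914  0.02      ]
[  481     0    79   341 18800] [529.36643617 189.48223404] [ 0.57385367 -0.0787101   0.02      ]
[142  83  36  35 523] [159.09751434  98.16443595] [ 0.38602656 -0.03485738  0.02      ]
[ 230  101   44  109 1216] [257.99506579 156.63815789] [ 0.43230145 -0.06246315  0.02      ]
[136 148   9  24 163] [139.93251534 159.33742331] [ 0.37330458 -0.06362237  0.02      ]
[143 173  20  24 186] [152.1827957  185.74731183] [ 0.37794067 -0.0770767   0.02      ]
[   0  188   53  198 6212] [ 17.92594977 300.5022537 ] [ 0.28759256 -0.14629477  0.02      ]
[ 246  214   67   74 3803] [279.45253747 250.97528267] [ 0.44295843 -0.11313043  0.02      ]
```

```bash
python3 -m crank '{"travel":[[0,0,0],[0,0,0],[0,0,0],[0,0,-0.4],[0,0,-0.8]],"turn":[[0,0,0],[0,0,0],[0,0,0],[0,0,0],[0,0,0]],"gripper":[0.35,0.35,0.35,0.35,0.35]}' 20
python3 -m crank '{"travel":[[0,0,0],[0,0,0],[0,0,0],[0,0,0],[0,0,0]],"turn":[[0,0,0],[0,0,0],[0,0,0],[0,0,0],[0,0,0]],"gripper":[0.42,0.46,0.5,0.54,0.56]}' 20
```

```text
clock: 36.25
position: [0.4425, -0.1153, -0.02]
tool_rot: [3.142, 0.0, 1.57]
force: [0.6, -0.1, 0.3]
grip_width: 0.0556
finger_force: 0.0
clock: 36.75
position: [0.4427, -0.1153, -0.0195]
tool_rot: [3.141, 0.0, 1.57]
force: [-0.4, 0.3, 5.8]
grip_width: 0.0379
finger_force: 16.6
```

```bash
python3 -m crank '{"travel":[[0,0,0],[0,0,0],[0,0,-0.2],[0,0,-0.4],[0,0,-0.4]],"turn":[[0,0,0],[0,0,0],[0,0,0],[0,0,0],[0,0,0]],"gripper":[0.4,0.4,0.4,0.4,0.4]}' 20
python3 -m crank '{"travel":[[0,0,0],[0,0,0],[0,0,0],[0,0,0],[0,0,0]],"turn":[[0,0,0],[0,0,0],[0,0,0],[0,0,0],[0,0,0]],"gripper":[0.46,0.52,0.6,0.7,0.8]}' 35
```

```text
clock: 37.25
position: [0.4423, -0.1153, -0.024]
tool_rot: [-3.141, -0.0, 1.57]
force: [0.5, 0.3, 0.3]
grip_width: 0.0512
finger_force: 0.0
clock: 37.75
position: [0.4426, -0.1153, -0.0234]
tool_rot: [3.141, 0.0, 1.57]
force: [-1.8, -0.2, 8.8]
grip_width: 0.0375
finger_force: 34.0
```

```bash
python3 -m crank '{"travel":[[0,0,0.5],[0,0,1.5],[0,0,4],[0,0,7],[0,0,10]],"turn":[[0,0,0],[0,0,0],[0,0,0],[0,0,0],[0,0,0]],"gripper":[1,1,1,1,1]}' 35
python3 -m crank '{"travel":[[1,-0.5,0],[3,-1,0],[6,-1.7,0],[9.5,-1.7,0],[13,-1.7,0]],"turn":[[0,0,0],[0,0,0],[0,0,0],[0,0,0],[0,0,0]],"gripper":[1,1,1,1,1]}'
python3 -m crank '{"travel":[[2.5,0,0],[4.5,0,0],[5.5,0,0],[5.5,0,0],[5.5,0,0]],"turn":[[0,0,0],[0,0,0],[0,0,0],[0,0,0],[0,0,0]],"gripper":[1,1,1,1,1]}'
```

```text
clock: 38.25
position: [0.4421, -0.1151, 0.0779]
tool_rot: [-3.141, -0.0, 1.571]
force: [0.6, -0.4, -0.9]
grip_width: 0.0372
finger_force: 35.7
clock: 38.75
position: [0.5736, -0.1329, 0.0762]
tool_rot: [-3.141, 0.0, 1.569]
force: [0.1, -0.2, -2.0]
grip_width: 0.0375
finger_force: 35.7
clock: 39.25
position: [0.6266, -0.1324, 0.076]
tool_rot: [-3.141, 0.0, 1.57]
force: [0.1, -0.2, -1.2]
grip_width: 0.0374
finger_force: 35.7
```

```bash
python3 -m crank '{"travel":[[0.15,0,-2],[0.15,0,-4],[0.15,0,-6],[0.15,0,-7.5],[0.15,0,-8]],"turn":[[0,0,0],[0,0,0],[0,0,0],[0,0,0],[0,0,0]],"gripper":[1,1,1,1,1]}'
python3 -m crank '{"travel":[[0,0,-0.1],[0,0,-0.2],[0,0,-0.3],[0,0,-0.4],[0,0,-0.4]],"turn":[[0,0,0],[0,0,0],[0,0,0],[0,0,0],[0,0,0]],"gripper":[1,1,1,1,1]}'
```

```text
clock: 39.75
position: [0.6277, -0.1324, -0.005]
tool_rot: [-3.14, -0.0, 1.57]
force: [-0.7, -0.7, -1.7]
grip_width: 0.0375
finger_force: 35.7
clock: 40.25
position: [0.6291, -0.1323, -0.0075]
tool_rot: [3.141, 0.0, 1.57]
force: [0.7, -0.8, -1.6]
grip_width: 0.0374
finger_force: 35.7
```

```bash
python3 -m crank '{"travel":[[0,0,-0.05],[0,0,-0.1],[0,0,-0.15],[0,0,-0.15],[0,0,-0.15]],"turn":[[0,0,0],[0,0,0],[0,0,0],[0,0,0],[0,0,0]],"gripper":[1,1,1,1,1]}'
```

```text
clock: 40.75
position: [0.6292, -0.1323, -0.0083]
tool_rot: [3.141, 0.0, 1.57]
force: [-4.2, 0.2, 13.0]
grip_width: 0.0378
finger_force: 37.1
```

Contact (13 N up). Release, rise, and withdraw to a viewing pose above and in front of the board.

```bash
python3 -m crank '{"travel":[[0,0,0.05],[0,0,0.05],[0,0,0.05],[0,0,0.05],[0,0,0.05]],"turn":[[0,0,0],[0,0,0],[0,0,0],[0,0,0],[0,0,0]],"gripper":[0.5,0.42,0.35,0.2,0]}'
python3 -m crank '{"travel":[[0,0,1],[0,0,5],[0,0,10],[0,0,15],[0,0,20]],"turn":[[0,0,0],[0,0,0],[0,0,0],[0,0,0],[0,0,0]],"gripper":[0,0,0,0,0]}'
python3 -m crank '{"travel":[[-3,-4,3],[-6,-8,6],[-9,-11,9],[-12,-11,11],[-13,-11,11]],"turn":[[0,0,0],[0,0,0],[0,0,0],[0,0,0],[0,0,0]],"gripper":[0,0,0,0,0]}'
python3 - <<'E'
from m import *
w,f=mill()
a=np.zeros((600,800,3),np.uint8)
a[:420,:400]=w["pixels"][:,130:530,::-1]
a[:600,400:]=cv2.resize(f["pixels"][130:275,180:310,::-1] if 0 else f["pixels"][125:275,175:275,::-1],(400,600),interpolation=cv2.INTER_CUBIC)
cv2.imwrite("pics/last.png",a)
pads=[[.602,.151,.015],[.610,.057,.015],[.619,-.037,.015],[.628,-.132,.015]]
print(proj(w,pads)); print(proj(f,pads))
print("tops scene",proj(f,[[.603,.151,.155],[.610,.057,.12],[.619,-.037,.071],[.628,-.132,.045]]))
print("tops wrist",proj(w,[[.603,.151,.155],[.610,.057,.12],[.619,-.037,.071],[.628,-.132,.045]]))
E
```

```text
clock: 41.25
position: [0.629, -0.1323, -0.0088]
tool_rot: [-3.141, -0.0, 1.57]
force: [0.2, 0.1, 0.1]
grip_width: 0.0805
finger_force: 0.0
clock: 41.75
position: [0.6287, -0.1321, 0.1942]
tool_rot: [3.141, -0.0, 1.571]
force: [0.8, -1.0, 0.9]
grip_width: 0.0855
finger_force: 0.0
clock: 42.25
position: [0.497, -0.2448, 0.3054]
tool_rot: [3.138, 0.004, 1.566]
force: [1.1, -0.5, 0.2]
grip_width: 0.0851
finger_force: 0.0
{'clock': 42.25, 'position': [0.497, -0.2448, 0.3054], 'grip_width': 0.0851, 'force': [1.113, -0.4882, 0.2318]}
[[ 357.62101845 -134.94572113]
 [ 360.35488146  -54.00571406]
 [ 362.91030545   21.72770933]
 [ 364.71568999   91.78181759]]
[[194.38026834 229.07174632]
 [225.27990757 210.84641806]
 [253.62328604 193.84194552]
 [280.09894491 178.02495201]]
tops scene [[187.13187843 180.64145587]
 [222.18450234 175.84028669]
 [252.91156042 175.91734241]
 [280.12767984 168.70073181]]
tops wrist [[ 397.26965792 -254.4209447 ]
 [ 387.50564036 -110.68578829]
 [ 375.41297675    7.25171966]
 [ 370.80092001   89.74075384]]
```

View pics/last.png

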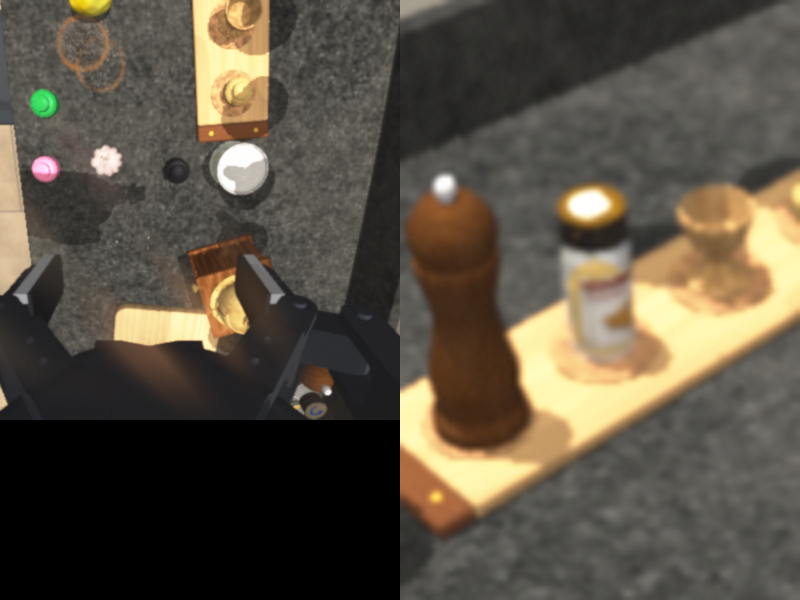

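```bash
python3 -m crank '{"travel":[[0,0,0],[0,0,0],[0,0,0],[0,0,0],[0,0,0]],"turn":[[0,0,0],[0,0,0],[0,0,0],[0,0,0],[0,0,0]],"gripper":[0,0,0,0,0]}'
python3 - <<'E'
from m import *
w,f=mill()
h=cv2.cvtColor(w["pixels"],cv2.COLOR_RGB2HSV); print(proj(w,[[.619,-.037,.071],[.628,-.132,.045]]))
v=cv2.GaussianBlur(w["pixels"][:,:,2],(5,5),0)[60:125,340:395]
m=cv2.inRange(h,(18,90,200),(34,255,255))[60:125,340:395]
print(bot.job_done())
E
```

```text
clock: 42.85
position: [0.4993, -0.242, 0.3009]
tool_rot: [-3.141, -0.0, 1.571]
force: [-0.5, -0.2, -0.6]
grip_width: 0.0851
finger_force: 0.0
{'clock': 42.85, 'position': [0.4993, -0.242, 0.3009], 'grip_width': 0.0851, 'force': [-0.461, -0.2031, -0.6129]}
[[375.9561941    9.87332981]
 [371.08248538  92.77995525]]
the job is handed in; nothing more can be done
None
```

I handed the job in at 42.9 s: mill, spice jar, egg cup and weight stand on pads 1 to 4, from honey jar to tin, each within about 6 mm of its pad's centre by my camera check; the verdict itself was not returned.

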